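# Gauge a stuck gear case, peel its cover by one corner and present it over the lamp

## Robot

A 7-joint arm with a two-finger parallel gripper is mounted at the origin on the work surface. World frame = base frame: x ahead of the robot, y to its left, z up, the work surface at z = 0. Lengths are in m, angles in rad, forces in N, time in s.
With the tool pointing down it reaches from about 0.425 to 0.875 m from the base axis. Payload 4.7 kg.
Tool frame: the origin (TCP) lies on the mounting face of the last link; the fingertips stand 182 mm ahead of it and the grasp point (between the pads) lies 164 mm ahead of it (ctrl.finger_overhang is the distance from the TCP to the fingertips, in m); z points along the fingers, y is the line along which they close (so a half turn about z gives the same grasp; the last joint's range is limited). The gripper opens to 87 mm and grips with 3 to 60 N. Pads are 19 mm wide; open, the fingers measure 117 mm over their backs; the gripper's body (75 mm by 190 mm) begins 51 mm behind the grasp point.
Start: joints at [1.284, 0.321, -0.07, 1.45, 0.023, 1.371, -0.057], TCP at [0.193, -0.621, 0.405] pointing down, gripper open.
Joint ranges: [-2.86, 2.86], [-0.3, 2.09], [-1.38, 1.24], [0.06, 2.45], [-1.56, 4.7], [0.09, 2.05], [-2.69, 2.69]. Speed limits (rad/s): [2.57, 2.57, 3.14, 3.14, 3.14, 3.14, 3.14].

## Interface

Orientations are given as a rotation vector (axis times angle).
In Python, from bench import ctrl gives the robot as it stands.
- The arm moves only by the shell command python3 -m jog 'ROWS' [FORCE]. ROWS is a JSON object of lists of equal length, an entry for each row: "translation": the shift along the tool's x, y, z as a fraction of full scale, a list of three; "yaw": the turn about the tool's z as a fraction of full scale; "jaw": the closure, from 0 (fully open) to 1 (shut). In form: {"translation": [[dx, dy, dz], ...], "yaw": [yaw, ...], "jaw": [jaw, ...]}. A call has 1 to 8 rows; each row is the pose to reach, as a shift and turn from the pose commanded when the call began, along the tool's axes at that moment, turning the shorter way round; what a row does not reach only later rows make up. Full scale, the value 1, is 0.2 m for a shift and 180 degrees for a turn. A row lasts 1/8 s, in which the tool goes at most 62.5 mm and 10.7 degrees, less where a joint would pass 70% of its speed; a pose out of reach is approached as far as the arm can. A call with a number of a shift or a turn outside -1 to 1 is refused whole. A call with a gripper value outside its range is refused whole. The fingers move at their own pace and stop on an object; FORCE is the grip in N (left out, the last holds). Time passes only in rows, so rows that repeat a pose let the fingers close. It gives the time, the measured TCP pose, the force, the opening and the grip force at its end, in the units of the state.
- ctrl.get_state(): the state, without advancing time (a new reading comes with each control period).
- ctrl.get_image(name): name is "side" or "top" or "wrist"; returns a dict with "pixels" (384x512x3 uint8, blue, green, red), "fx", "fy", "cx", "cy" (pixels), "R" (3x3) and "t" (3): a world point X has camera coordinates R X + t; the wrist camera has in their place "mount" (4x4, takes a point from camera to tool coordinates, whose origin is the TCP and whose axes are the flange's). Camera axes: x right, y down, z forward; pixel columns grow to the right and rows downward; lengths in m; the calibration is good to about 2 mm. A picture is of the moment at which its call begins: read the wrist's pose just before it. There is no depth.
- ctrl.close_job(): hands the job in; it is judged then, once.
Trained networks look in a picture, given as the dict that the camera call returned (one of the last four; its "shot" number tells which), for a name from the list of things; names that differ only in an ending like _2 or _b are one class to them, and where a whole thing is asked for, a point or a joint stands for the part that bears it (a point fixed in the world has none). Each returns a list of dicts, best first, with "p" (0 to 1); they miss things now and then, are a little off and sometimes report something else, mostly with a low value. They report only what shows in the picture. A call takes as long as a camera call.
- ctrl.silhouettes(label, picture): "region" (384x512 bool, what is visible of it) and "at" ([column, row] in pixels, amid what is visible of it).
The state is a dict: "time": time; "joint_positions": joint angles; "qd": joint speeds; "joint_torque": joint torques, N m; "position": TCP position; "tool_rot": TCP orientation; "ft_force": force on the tool from outside, world axes, zero at the start; "torque": the same for the moment, N m; "grip_width": opening from 0.0 (shut) to 1.0 (fully open); "grip_force": force on a finger pad.
Only numpy, scipy, OpenCV 4.12 (cv2) and the standard library are available. Lean on these libraries where they do the work, as an engineer would, in place of code of your own. Each camera call takes 0.05 s, during which the arm holds its last target. There are 200 camera calls.

## Task

On the test stand, press the height gauge's black button down until its foot rests on the cover of the gear tray, then let the foot spring back up. Next take the cover by its upright corner tab and peel it off: raise the tab corner first while the diagonally opposite corner stays down on the tray, so that the clinging tray stays in its place on the stand with its two gears in it. Finish still holding the cover by its tab, level and still, centred about 10 cm above the LED lamp module, with nothing else disturbed.

Things in the scene. Friction and masses are not known exactly. Their poses are not given: they have to be found in the camera images.
- gauge_button (a point): Centre of the top of the height gauge's black button, a disc 28 mm across and 10 mm thick, 200 mm above the bench when up. Below it a 10 mm rod runs down through the stand's arm (arm top 147 mm above the bench) to a foot 16 mm across. Button and rod stand over the quarter of the cover opposite the tab. The button goes straight down 40 mm.
- gauge_foot (a joint): Downward travel of the gauge's sprung foot (m): 0 when up, 0.040 when the foot rests on the seated cover (limit 0.044). The spring pushes it up with about 1 N at the top and 2 N at 0.040; released, it returns to 0 by itself.
- tray: Heavy dark metal gear tray, 150 x 110 x 30 mm, walls and floor 4 mm, about 0.85 kg, loose between low lips (2 mm play) on the stand's 12 mm thick base. Origin at the centre of its underside, x along its long side. Its rim is 30 mm above its origin. Four sprung rubber pads inside its long walls grip the cover's skirt.
- cover_center (a point): Centre of the cover: a grey plastic sheet 150 (x) x 110 (y) x 3 mm, about 90 g, lying on the tray's rim, its top 45 mm above the bench, z up. A 10 mm deep skirt below it, 138 x 90 mm, nests in the tray, 2 mm clear at the ends, held by the tray's pads (about 5 N in all resist lifting). On top only low ribs (2 mm) and the tab.
- cover_tab (a point): Grip point in the upright tab at one corner of the cover: a plate 26 mm long, 10 mm thick, 34 mm tall. The point is 23 mm above the sheet's top, 11 mm below the tab's top, at x -56, y -41, z +24.5 mm from the cover's centre. Axes as the cover's; the tab's long side runs along the cover's diagonal, 0.633 rad from the cover's x towards its y: fingers close across that.
- cover_far_corner (a point): The cover's corner opposite the tab, on the sheet's underside: x +75, y +55, z -1.5 mm from the cover's centre. Axes as the cover's. The cover can be tilted about it.
- gear_a: Larger polished steel focus gear, 44 mm across, 8 mm thick, lying loose in the tray under the cover. Origin at the centre of its underside.
- gear_b: Smaller polished steel focus gear, 34 mm across, 8 mm thick, lying loose in the tray under the cover. Origin at the centre of its underside.
- lamp_top (a point): Centre of the top of the silver LED lamp module, an upright finned aluminium cylinder 68 mm across and 48 mm high, standing loose on the bench. z up.
- stage_insert: Grey plastic stage insert lying flat, 100 x 76 x 8 mm with a round hole. Bystander. Origin at the centre of its underside.
- objective: Small steel objective barrel, 30 mm across, 46 mm high, upright. Bystander. Origin at its underside.
- eyepiece: Black eyepiece, 38 mm across, 55 mm high, upright. Bystander. Origin at its underside.
- screwdriver: Screwdriver lying on the bench, 150 mm long. Bystander.
- lens_fluid: White closed bottle, 44 mm across, 85 mm high. Bystander. Origin at its underside.
- screw_dish: Shallow steel dish, 70 mm across, 22 mm high. Bystander. Origin at its underside.
- stand: Fixed aluminium test stand that carries the tray. Origin on the bench under the tray's centre, axes as the tray's: base x -115..115, y -85..115 mm, 12 mm thick; gauge rod at x 45, y 30; column at x 45, y 90, up to 152 mm; arm 28 mm wide from column to rod, 129 to 147 mm high. The large aluminium tension knob on the column's outer side (y 110 to 134) is not used.

How it is judged:
On the way, in this order (a step that is already met when the one before it is completed fails the run):
1. the gauge foot is pressed down and rests on the seated cover (travel over 37 mm, touching the cover) (value of joint gauge_foot above 0.037 m and contact force between gauge_foot and cover above 0.2 N), for 0.2 s.
2. the cover is being peeled: gauge foot back up, tab corner at least 16 mm above its seat while the far corner is still within 10 mm of the tray's rim (value of joint gauge_foot below 0.01 m and z of cover_tab in the frame of tray above 0.072 m and z of cover_far_corner in the frame of tray below 0.04 m and contact force between the fingers and cover above 0.3 N), for 0.1 s.
At the end, for the whole second after the job is handed in: The cover is held in the fingers, level within 0.2 rad and still (under 30 mm/s), its centre within 35 mm of the lamp's axis and 60 to 140 mm above the lamp's top; the gauge foot is back up (under 10 mm), the tray is within 12 mm of its start, flat on the stand, with both gears in it (contact force between the fingers and cover above 0.5 N and horizontal distance between cover_center and lamp_top below 0.035 m and z of cover_center in the frame of lamp_top between 0.06 and 0.14 m and angle between cover_center's own z axis and vertical below 0.2 rad and linear speed of cover below 0.03 m/s and value of joint gauge_foot below 0.01 m and distance of tray from where it was at the start of the episode below 0.012 m and angle between tray's own z axis and vertical below 0.05 rad and z of each of gear_a, gear_b in the frame of tray below 0.015 m and horizontal distance between each of gear_a, gear_b and tray below 0.075 m); the arm keeps its last pose, push and grip.
It fails at once if the tray is lifted, tipped or dragged off its place (distance of tray from where it was at the start of the episode above 0.02 m or angle between tray's own z axis and vertical above 0.15 rad).
It fails at once if the lamp or a bystander is moved (distance of lamp_top from where it was at the start of the episode above 0.02 m or distance of any of stage_insert, objective, eyepiece, screwdriver, lens_fluid, screw_dish from where it was at the start of the episode above 0.03 m).
It also fails if it takes over 69 s, if anything falls off the work surface, if the arm or the gripper's body presses on something with over 40 N, if the wrist force passes 120 N, or if a joint passes its speed limit or range.

## Working session

There is one attempt and no reset: what is moved stays moved. The work goes in short steps, Python scripts to look and compute and a shell command to move; the robot and the scene stay as the last step left them, time stands still between calls to the robot, and variables do not carry over. Pictures are saved under pics/ and viewed, at most 10 in all, crops included, and the job is handed in when it is done.

```bash
mkdir -p pics; ls
python3 - <<'E'
from bench import ctrl
import cv2
s=ctrl.get_state();print({k:s[k] for k in('time','position','tool_rot','grip_width','ft_force')})
for n in('side','top'):
    im=ctrl.get_image(n);cv2.imwrite(f'pics/{n}0.png',im['pixels'])
    print(n,im['fx'],im['cx'],im['cy'],im['R'],im['t'])
    for l in('gauge_button','tray','cover_tab','lamp_top','stand','stage_insert','objective','eyepiece','screwdriver','lens_fluid','screw_dish'):
        r=ctrl.silhouettes(l,im);print(l,[(round(d['p'],2),d['at'],int(d['region'].sum())) for d in r[:2]])
E
```

```text
pics
{'time': 0.0, 'position': array([ 0.19248476, -0.62062265,  0.40366473]), 'tool_rot': array([-3.10431257e+00, -4.70436111e-01,  6.09712635e-04]), 'grip_width': 0.9989110631028344, 'ft_force': array([-0.50322868,  0.3274342 ,  0.8253953 ])}
side 389.12277547999355 256.91264937604916 185.63116547825146 [[-0.97039389 -0.24144371 -0.00637373]
 [-0.14247116  0.59352064 -0.79210808]
 [ 0.19503246 -0.76774877 -0.61034757]] [0.58279922 0.16736779 1.05028515]
gauge_button [(0.47, [239.1, 194.7], 158)]
tray [(0.75, [263.4, 258.4], 432), (0.65, [207.4, 348.2], 257)]
cover_tab [(0.92, [259.5, 238.6], 1807)]
lamp_top [(0.75, [289.1, 173.0], 406)]
stand [(0.74, [242.5, 258.2], 3834)]
stage_insert []
objective [(0.56, [241.7, 175.3], 72)]
eyepiece [(0.79, [204.9, 350.2], 225)]
screwdriver [(0.67, [238.2, 145.8], 100), (0.55, [261.9, 259.8], 478)]
lens_fluid [(0.74, [204.9, 190.5], 315)]
screw_dish [(0.74, [338.1, 183.6], 235), (0.73, [239.7, 200.4], 146)]
top 389.66879213430553 254.22231067741492 192.2165531581868 [[-0.01760368 -0.99970183 -0.01692226]
 [-0.98924016  0.01987298 -0.14494472]
 [ 0.1452378   0.01418862 -0.98929503]] [0.07643656 0.59560056 1.09179501]
gauge_button [(0.63, [214.4, 180.5], 84)]
tray []
cover_tab [(0.91, [226.3, 208.5], 1803)]
lamp_top [(0.6, [335.5, 214.4], 474)]
stand [(0.9, [209.9, 200.4], 3605)]
stage_insert [(0.88, [379.8, 227.7], 805)]
objective [(0.35, [225.2, 207.4], 1871), (0.2, [389.9, 226.6], 804)]
eyepiece [(0.42, [124.5, 195.8], 68)]
screwdriver [(0.66, [382.5, 135.5], 235)]
lens_fluid [(0.67, [287.1, 136.6], 231), (0.58, [126.8, 198.8], 61)]
screw_dish [(0.65, [334.7, 267.7], 436)]
```

Run:
```python
import cv2
a=cv2.imread('pics/top0.png')[90:310,90:450];cv2.imwrite('pics/top0c.png',cv2.resize(a,(792,484),interpolation=cv2.INTER_CUBIC))
a=cv2.imread('pics/side0.png')[110:384,130:400];cv2.imwrite('pics/side0c.png',cv2.resize(a,(591,600),interpolation=cv2.INTER_CUBIC))
```

```text
(no output)
```

View pics/top0c.png

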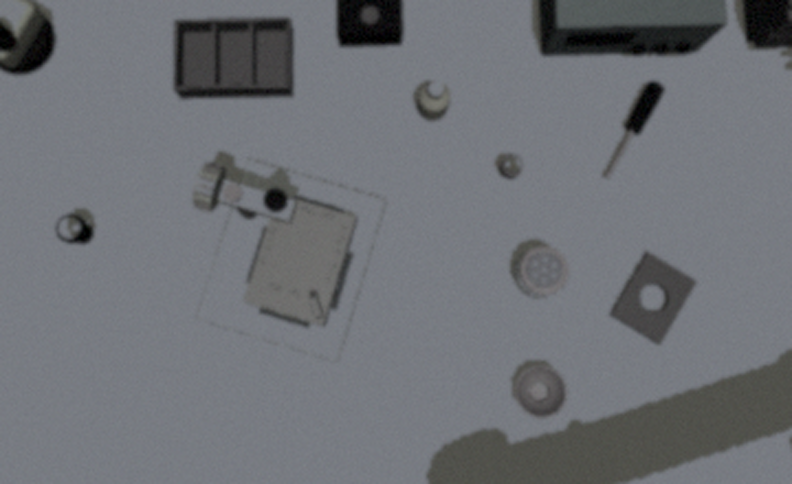

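View pics/side0c.png

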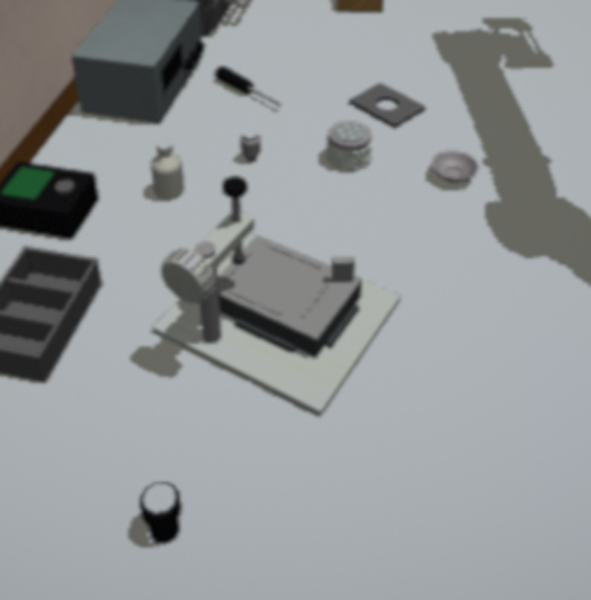

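The top view shows the stand left of centre: button at full-image (215,180), tab at about (234,227), lamp at (336,212). The side view agrees, with the tab upright at the near-right corner of the cover and the button on its rod. Next I locate these points from both cameras.

```bash
cat > h.py <<'E'
import numpy as np, cv2
from bench import ctrl
from scipy.spatial.transform import Rotation as Ro
def campose(im,st=None):
    if 'mount' in im:
        T=np.eye(4);T[:3,:3]=Ro.from_rotvec(st['tool_rot']).as_matrix();T[:3,3]=st['position']
        C=np.linalg.inv(T@np.array(im['mount']));return C[:3,:3],C[:3,3]
    return np.array(im['R']),np.array(im['t'])
def proj(im,P,st=None):
    R,t=campose(im,st);c=np.atleast_2d(P)@R.T+t
    return np.c_[im['fx']*c[:,0]/c[:,2]+im['cx'],im['fy']*c[:,1]/c[:,2]+im['cy']]
def onz(im,px,z,st=None):
    R,t=campose(im,st);o=-R.T@t;d=R.T@np.array([(px[0]-im['cx'])/im['fx'],(px[1]-im['cy'])/im['fy'],1])
    return o+d*(z-o[2])/d[2]
def stand(p,P):  # p=(x,y,yaw)
    c,s=np.cos(p[2]),np.sin(p[2]);P=np.atleast_2d(P);return np.c_[p[0]+c*P[:,0]-s*P[:,1],p[1]+s*P[:,0]+c*P[:,1],P[:,2]]
BOX=np.array([[x,y,z] for z in(.042,.045) for x,y in((-.075,-.055),(.075,-.055),(.075,.055),(-.075,.055))])
E
cat > m.py <<'E'
from h import *
ims={n:ctrl.get_image(n) for n in('side','top')}
Z=dict(gauge_button=.195,lamp_top=.024,cover_tab=.045)
for n,im in ims.items():
    for l,z in Z.items():
        r=ctrl.silhouettes(l,im)
        if r:
            g=r[0]['region'];ys,xs=np.nonzero(g);a=[xs.mean(),ys.mean()];print(n,l,r[0]['p'],np.round(a,1),onz(im,a,z).round(4),(xs.min(),xs.max(),ys.min(),ys.max()))
        if l=='cover_tab': 
            im['cov']=g.astype(np.uint8);print(cv2.minAreaRect(np.c_[xs,ys].astype(np.float32)))
# fit cover outline IoU
from scipy.optimize import minimize
def mask(im,p):
    m=np.zeros((384,512),np.uint8);tab=[]
    for z in(.045,.079):
        for u in(-.013,.013):
            for v in(-.005,.005):
                c,s=np.cos(.633),np.sin(.633);tab.append([-.056+c*u-s*v,-.041+s*u+c*v,z])
    for B in(BOX,np.array(tab)):
        q=proj(im,stand(p,B));cv2.fillConvexPoly(m,cv2.convexHull((q*16).astype(np.int32)),1,shift=4)
    return m
b=onz(ims['top'],[214.4,180.5],.195)
def cost(p):
    return sum((mask(im,p)!=im['cov']).mean()*1e3 for im in ims.values())
c0=None
for y in(-.2,-.3):
    o=stand((0,0,y),[[.045,.03,0]])[0];p0=np.array([b[0]-o[0],b[1]-o[1],y])
    r=minimize(cost,p0,method='Nelder-Mead',options=dict(initial_simplex=p0+np.array([[0,0,0],[.006,0,0],[0,.006,0],[0,0,.08]])))
    print(p0,r.x.round(4),r.fun,'rod',stand(r.x,[[.045,.03,.2]]).round(4),'tab',stand(r.x,[[-.056,-.041,.068]]).round(4))
p=r.x
for n,im in ims.items():
    v=im['pixels'].copy();cs,_=cv2.findContours(mask(im,p),0,1);
    k=cv2.resize(v,None,fx=4,fy=4,interpolation=cv2.INTER_CUBIC)
    for B,col in((BOX[4:],(0,255,0)),(np.array([[-.115,-.085,.012],[.115,-.085,.012],[.115,.115,.012],[-.115,.115,.012]]),(0,0,255))):
        cv2.polylines(k,[((proj(im,stand(p,B))+.5)*4).astype(np.int32)],True,col,1)
    for P in([.045,.03,.2],[-.056,-.041,.079]): cv2.circle(k,tuple(((proj(im,stand(p,P))[0]+.5)*4).astype(int)),3,(255,0,255),-1)
    c=((proj(im,stand(p,[0,0,.08]))[0])*4).astype(int);im['k']=k[c[1]-240:c[1]+240,c[0]-200:c[0]+200]
cv2.imwrite('pics/fit.png',np.hstack([ims['top']['k'],ims['side']['k']]))
E
python3 m.py
```

```text
side gauge_button 0.68 [236.7 204.9] [0.5984 0.1966 0.195 ] (np.int64(231), np.int64(242), np.int64(190), np.int64(230))
side lamp_top 0.88 [288.5 176.1] [ 0.5372 -0.1735  0.024 ] (np.int64(279), np.int64(298), np.int64(165), np.int64(187))
side cover_tab 0.81 [261.2 240. ] [0.5515 0.1494 0.045 ] (np.int64(228), np.int64(294), np.int64(218), np.int64(264))
((261.18316650390625, 237.07984924316406), (60.901519775390625, 40.71070098876953), 23.552263259887695)
top gauge_button 0.54 [215.1 180.9] [0.6058 0.1618 0.195 ] (np.int64(211), np.int64(219), np.int64(177), np.int64(185))
top lamp_top 0.97 [335.9 213.3] [ 0.5325 -0.1729  0.024 ] (np.int64(324), np.int64(348), np.int64(201), np.int64(225))
top cover_tab 0.92 [226.8 209.3] [0.5485 0.1456 0.045 ] (np.int64(201), np.int64(251), np.int64(182), np.int64(237))
((226.34866333007812, 207.49188232421875), (38.15764617919922, 51.90616226196289), 17.10272979736328)
[ 0.55680199  0.14314681 -0.2       ] [ 0.5553  0.1466 -0.3055] 1.7649332682291665 rod [[0.6073 0.1616 0.2   ]] tab [[0.4896 0.1243 0.068 ]]
[ 0.55500931  0.148247   -0.3       ] [ 0.5546  0.1467 -0.302 ] 1.7344156901041665 rod [[0.6065 0.162  0.2   ]] tab [[0.489  0.1242 0.068 ]]
```

View pics/fit.png

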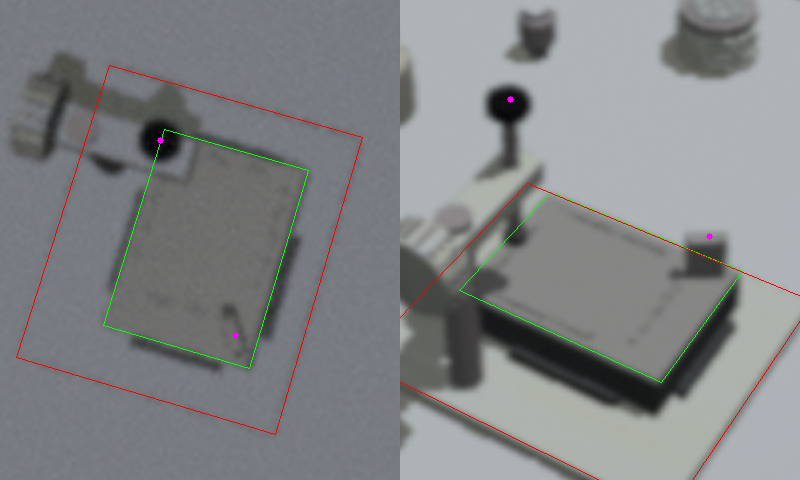

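Both overlays match the cover outline and the base. This gives stand pose (0.555, 0.147, yaw −0.302), button (0.607, 0.162), tab (0.489, 0.124) and lamp (0.534, −0.173). I'll move above the button with the jaw shut.

```bash
cat > go.py <<'E'
import sys
from h import *
# usage: go.py x y tipz [tool x angle]: rows needed from here
s=ctrl.get_state();M=Ro.from_rotvec(s['tool_rot']).as_matrix()
x,y,z=map(float,sys.argv[1:4]);d=np.array([x,y,z+ctrl.finger_overhang])-s['position']
psi=np.arctan2(M[1,0],M[0,0])
print('t',s['time'],'tip',(s['position']+M[:,2]*ctrl.finger_overhang).round(4),'psi',psi.round(4),'F',s['ft_force'].round(2),'w',round(s['grip_width'],3),'gf',s['grip_force'],'q',s['joint_positions'].round(2))
print('shift frac',(M.T@d/.2).round(3),'yaw frac for .331',round(-(0.331-psi)/np.pi,4))
E
python3 -m jog '{"translation":[[1,-1,0],[1,-1,0],[1,-1,0],[1,-1,0],[1,-1,0],[1,-1,0]],"yaw":[-0.01,-0.01,-0.01,-0.01,-0.01,-0.01],"jaw":[1,1,1,1,1,1]}' 10
python3 -m jog '{"translation":[[1,-1,0],[1,-1,0],[1,-1,0],[1,-1,0],[1,-1,0],[1,-1,0]],"yaw":[0,0,0,0,0,0],"jaw":[1,1,1,1,1,1]}'
python3 go.py 0.607 0.162 0.215
```

```text
time: 2.35
position: [0.3261, -0.3679, 0.4053]
tool_rot: [3.096, 0.528, 0.001]
ft_force: [-0.3, 0.3, -0.1]
grip_width: 0.399
grip_force: 0.0
time: 3.1
position: [0.4491, -0.1148, 0.4051]
tool_rot: [3.097, 0.526, 0.001]
ft_force: [0.0, 0.2, 0.9]
grip_width: 0.007
grip_force: 0.0
t 3.1 tip [ 0.4492 -0.1149  0.2229] psi 0.3362 F [0.05 0.16 0.93] w 0.007 gf 0.0 q [ 0.79 -0.07 -0.57  1.87 -0.04  1.32 -1.  ]
shift frac [ 1.202 -1.046  0.04 ] yaw frac for .331 0.0016
```

```bash
python3 -m jog '{"translation":[[1,-0.87,0],[1,-0.87,0],[1,-0.87,0],[1,-0.87,0],[1,-0.87,0],[1,-0.87,0]],"yaw":[0,0,0,0,0,0],"jaw":[1,1,1,1,1,1]}'
python3 go.py 0.607 0.162 0.215
```

```text
time: 3.85
position: [0.5811, 0.112, 0.4039]
tool_rot: [3.098, 0.518, -0.003]
ft_force: [-0.0, -0.6, -0.6]
grip_width: 0.005
grip_force: 0.0
t 3.85 tip [0.5808 0.1119 0.2217] psi 0.3315 F [-0.03 -0.6  -0.58] w 0.005 gf 0.0 q [ 0.43  0.29 -0.8   1.58  0.21  1.37 -1.63]
shift frac [ 0.204 -0.194  0.033] yaw frac for .331 0.0002
```

```bash
python3 -m jog '{"translation":[[0.2,-0.19,0],[0.2,-0.19,0],[0.2,-0.19,0],[0.2,-0.19,0]],"yaw":[0,0,0,0],"jaw":[1,1,1,1]}'
python3 go.py 0.607 0.162 0.165
python3 - <<'E'
from h import *
ims=[ctrl.get_image(n) for n in('top','side')]
s=ctrl.get_state();w=ctrl.get_image('wrist')
o=[]
tip=s['position']+Ro.from_rotvec(s['tool_rot']).as_matrix()[:,2]*.182
for im in ims+[w]:
    k=cv2.resize(im['pixels'],None,fx=4,fy=4,interpolation=cv2.INTER_CUBIC) if im is not w else cv2.resize(im['pixels'],None,fx=1.5,fy=1.5)
    f=4 if im is not w else 1.5
    for P,c in((np.array([.607,.162,.2]),(0,255,0)),(np.array([.489,.1242,.079]),(255,0,255)),(tip,(0,0,255))):
        q=tuple(((proj(im,P,s)[0]+.5)*f).astype(int));cv2.circle(k,q,3,c,-1)
    if im is not w:
        c=((proj(im,tip)[0])*4).astype(int);k=k[max(0,c[1]-200):c[1]+100,c[0]-130:c[0]+130]
        o.append(cv2.resize(k,(260,300)))
    else: o.append(cv2.resize(k,(400,300)))
cv2.imwrite('pics/pre.png',cv2.resize(np.hstack(o),(800,261)))
E
```

```text
time: 4.35
position: [0.606, 0.1597, 0.4049]
tool_rot: [3.097, 0.514, 0.0]
ft_force: [0.1, 0.1, -0.1]
grip_width: 0.012
grip_force: 0.0
t 4.35 tip [0.6061 0.1593 0.2227] psi 0.3286 F [ 0.11  0.13 -0.11] w 0.012 gf 0.0 q [ 0.33  0.37 -0.81  1.49  0.27  1.39 -1.74]
shift frac [ 0.008 -0.01   0.288] yaw frac for .331 -0.0008
```

View pics/pre.png

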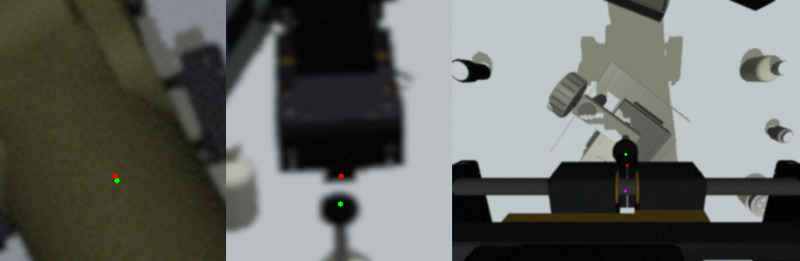

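The side view shows the tip directly over the button, and the wrist view puts the predicted button point on the disc. I'll press down now.

```bash
python3 -m jog '{"translation":[[0.005,-0.01,0.05],[0.005,-0.01,0.1],[0.005,-0.01,0.15],[0.005,-0.01,0.2],[0.005,-0.01,0.24],[0.005,-0.01,0.27],[0.005,-0.01,0.29],[0.005,-0.01,0.29]],"yaw":[0,0,0,0,0,0,0,0],"jaw":[1,1,1,1,1,1,1,1]}'
python3 go.py 0.607 0.162 0.16
```

```text
time: 5.5
position: [0.6061, 0.1647, 0.3465]
tool_rot: [-3.098, -0.52, 0.001]
ft_force: [-1.5, 0.4, 2.4]
grip_width: 0.005
grip_force: 1.0
t 5.5 tip [0.6059 0.1647 0.1643] psi 0.3323 F [-1.5   0.42  2.38] w 0.005 gf 0.9908917862412636 q [ 0.31  0.42 -0.8   1.56  0.3   1.29 -1.76]
shift frac [0.    0.014 0.022] yaw frac for .331 0.0004
```

```bash
python3 -m jog '{"translation":[[0,0,0.012],[0,0,0.02],[0,0,0.025],[0,0,0.025]],"yaw":[0,0,0,0],"jaw":[1,1,1,1]}'
python3 go.py 0.607 0.162 0.16
```

```text
time: 6.0
position: [0.6062, 0.1648, 0.3427]
tool_rot: [3.098, 0.519, 0.001]
ft_force: [-2.5, 0.9, 5.7]
grip_width: 0.007
grip_force: 3.1
t 6.0 tip [0.6063 0.1647 0.1605] psi 0.3323 F [-2.46  0.88  5.68] w 0.007 gf 3.1083003629464656 q [ 0.31  0.42 -0.8   1.57  0.31  1.28 -1.77]
shift frac [-0.001  0.015  0.003] yaw frac for .331 0.0004
```

```bash
python3 -m jog '{"translation":[[0,0,0.01],[0,0,0.015],[0,0,0.015],[0,0,0.015],[0,0,0.015]],"yaw":[0,0,0,0,0],"jaw":[1,1,1,1,1]}'
python3 go.py 0.607 0.162 0.16
python3 -c "
from h import *
im=ctrl.get_image('side');k=im['pixels'][170:300,200:300];cv2.imwrite('pics/press.png',cv2.resize(k,(400,520),interpolation=cv2.INTER_CUBIC))"
```

```text
time: 6.62
position: [0.6061, 0.165, 0.3425]
tool_rot: [3.097, 0.519, 0.003]
ft_force: [-8.1, -2.7, 19.5]
grip_width: 0.003
grip_force: 9.6
t 6.625 tip [0.6064 0.1648 0.1603] psi 0.3321 F [-8.14 -2.67 19.45] w 0.003 gf 9.614422637969255 q [ 0.31  0.42 -0.8   1.57  0.31  1.28 -1.77]
shift frac [-0.001  0.016  0.002] yaw frac for .331 0.0004
```

View pics/press.png

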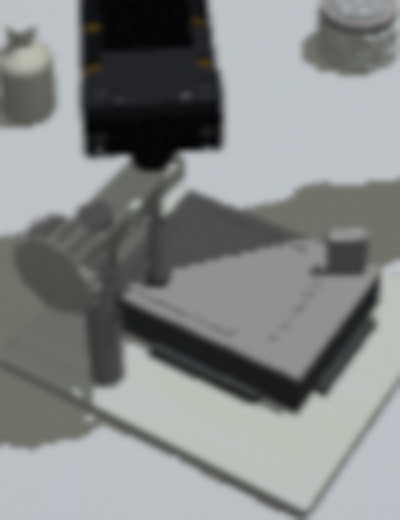

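The foot is down on the cover: 19.5 N at a hard stop, tip at 0.160. Next I release it, move over the tab with the jaw half open, and look.

```bash
python3 -m jog '{"translation":[[0,0,-0.1],[0,0,-0.25],[0,0,-0.38],[-0.25,0,-0.38],[-0.5,0,-0.38],[-0.61,0,-0.38],[-0.61,0,-0.38],[-0.61,0,-0.38]],"yaw":[0,0,0,0,0,0,0,0],"jaw":[1,1,1,0.5,0.5,0.5,0.5,0.5]}' 8
python3 go.py 0.489 0.1242 0.13
```

```text
time: 7.68
position: [0.4916, 0.1249, 0.4151]
tool_rot: [-3.098, -0.519, -0.002]
ft_force: [0.1, -0.1, -0.2]
grip_width: 0.466
grip_force: 0.0
t 7.675 tip [0.4919 0.1249 0.2329] psi 0.332 F [ 0.06 -0.07 -0.23] w 0.466 gf 0.0 q [ 0.53  0.06 -0.85  1.76  0.04  1.34 -1.57]
shift frac [-0.014 -0.001  0.515] yaw frac for .331 0.0003
```

Run:
```python
from h import *
p=(.555,.1467,-.302)
s=ctrl.get_state();w=ctrl.get_image('wrist');f=1.5
k=cv2.resize(w['pixels'],None,fx=f,fy=f)
c,sn=np.cos(.633),np.sin(.633)
tab=np.array([[-.056+c*u-sn*v,-.041+sn*u+c*v,.079] for u,v in((-.013,-.005),(.013,-.005),(.013,.005),(-.013,.005))])
for B,col in((BOX[4:],(0,255,0)),(tab,(0,0,255))):
    cv2.polylines(k,[((proj(w,stand(p,B),s)+.5)*f).astype(np.int32)],True,col,1)
for P in([.045,.03,.2],[0.045,.03,.147]): cv2.circle(k,tuple(((proj(w,stand(p,P),s)[0]+.5)*f).astype(int)),3,(255,0,255),-1)
cv2.imwrite('pics/w1.png',k)
```

```text
(no output)
```

View pics/w1.png

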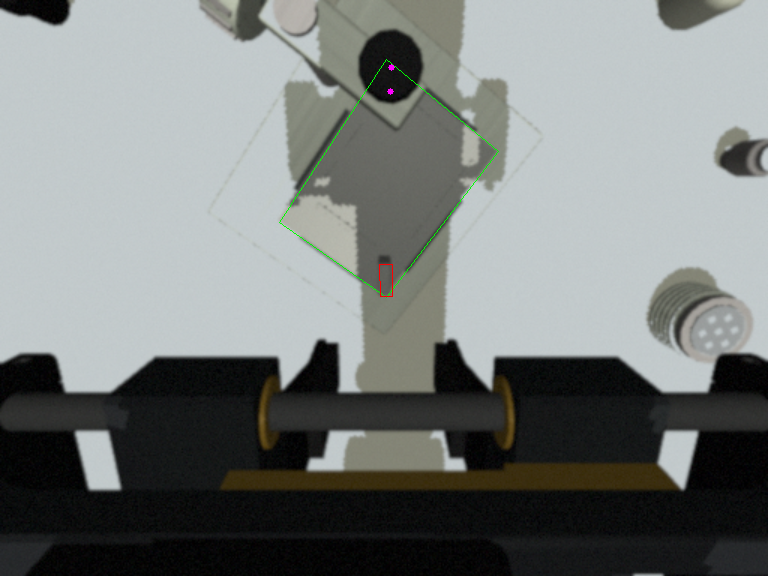

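The wrist view confirms the fit: cover outline, tab at (386,280) and button at (391,66) are all on target, and the button is back up. I'll descend and close gently on the tab.

```bash
python3 -m jog '{"translation":[[-0.014,0,0.25],[-0.014,0,0.5],[-0.014,0,0.7],[-0.014,0,0.8],[-0.014,0,0.86],[-0.014,0,0.9],[-0.014,0,0.91],[-0.014,0,0.91]],"yaw":[0,0,0,0,0,0,0,0],"jaw":[0.5,0.5,0.5,0.5,0.5,0.5,0.5,0.5]}' 8
python3 go.py 0.489 0.1242 0.05
```

```text
time: 8.72
position: [0.4886, 0.124, 0.2333]
tool_rot: [3.098, 0.519, 0.002]
ft_force: [0.7, 0.4, 0.8]
grip_width: 0.499
grip_force: 0.0
t 8.725 tip [0.4887 0.124  0.0511] psi 0.3322 F [0.68 0.4  0.77] w 0.499 gf 0.0 q [ 0.45  0.27 -0.83  1.98  0.23  1.   -1.73]
shift frac [ 0.002 -0.     0.005] yaw frac for .331 0.0004
```

```bash
python3 -m jog '{"translation":[[0,0,0],[0,0,0],[0,0,0],[0,0,0],[0,0,0],[0,0,0],[0,0,0],[0,0,0]],"yaw":[0,0,0,0,0,0,0,0],"jaw":[0.7,0.85,1,1,1,1,1,1]}' 8
python3 go.py 0.489 0.1242 0.05
```

```text
time: 9.72
position: [0.4879, 0.1245, 0.2328]
tool_rot: [-3.098, -0.52, 0.001]
ft_force: [-3.1, 3.4, 3.0]
grip_width: 0.117
grip_force: 8.0
t 9.725 tip [0.4878 0.1245 0.0506] psi 0.3326 F [-3.06  3.4   3.03] w 0.117 gf 7.99429477454396 q [ 0.45  0.27 -0.83  1.98  0.23  1.   -1.73]
shift frac [0.005 0.003 0.003] yaw frac for .331 0.0005
```

```bash
python3 -m jog '{"translation":[[0.002,0,-0.015],[0.004,0,-0.03],[0.007,0,-0.045],[0.01,0,-0.06],[0.013,0,-0.075],[0.016,0,-0.09],[0.019,0,-0.1],[0.019,0,-0.1]],"yaw":[0,0,0,0,0,0,0,0],"jaw":[1,1,1,1,1,1,1,1]}'
python3 go.py 0.489 0.1242 0.05
python3 -c "
from h import *
im=ctrl.get_image('side');k=im['pixels'][170:300,200:330];cv2.imwrite('pics/peel.png',cv2.resize(k,(580,580),interpolation=cv2.INTER_CUBIC))"
```

```text
time: 10.72
position: [0.4919, 0.1249, 0.2529]
tool_rot: [3.098, 0.519, -0.0]
ft_force: [-0.9, -2.3, -0.6]
grip_width: 0.113
grip_force: 8.0
t 10.725 tip [0.4919 0.1247 0.0707] psi 0.3317 F [-0.94 -2.25 -0.57] w 0.113 gf 8.004383442748804 q [ 0.46  0.25 -0.84  1.95  0.21  1.04 -1.71]
shift frac [-0.015 -0.002  0.104] yaw frac for .331 0.0002
```

View pics/peel.png

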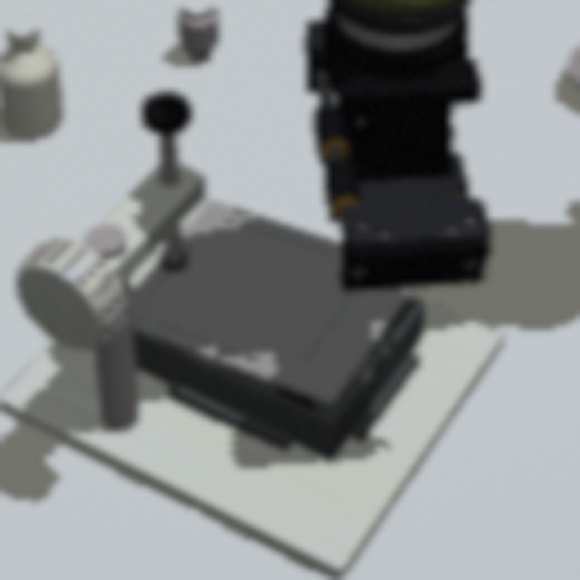

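The view shows the near corner of the sheet lifted off the tray, with the far end by the column still seated. I'll quantify the tilt by fitting the cover silhouette.

```bash
cat > tilt.py <<'E'
from h import *
# fit the cover held at the grip point: pitch th about closing axis (+ = tab corner up)
def run(show=None):
    s=ctrl.get_state();M=Ro.from_rotvec(s['tool_rot']).as_matrix();g=s['position']+M[:,2]*.164
    psi=np.arctan2(M[1,0],M[0,0])
    SK=np.array([[x,y,z] for z in(-.0115,-.0015) for x in(-.069,.069) for y in(-.045,.045)])
    SH=np.array([[x,y,z] for z in(-.0015,.0015) for x in(-.075,.075) for y in(-.055,.055)])
    grip=np.array([-.056,-.041,.0245])
    def pts(th,dz,B):
        Rm=Ro.from_rotvec(th*np.array([-np.sin(psi),np.cos(psi),0])).as_matrix()@Ro.from_euler('z',psi-.633).as_matrix()
        return (B-grip)@Rm.T+g+[0,0,dz]
    out=[]
    for n in('side','top'):
        im=ctrl.get_image(n);r=ctrl.silhouettes('cover_center',im)
        if not r: print(n,'none');continue
        reg=r[0]['region'].astype(np.uint8);print(n,r[0]['p'],reg.sum())
        out.append((im,reg))
    def cost(th,dz):
        c=0
        for im,reg in out:
            m=np.zeros((384,512),np.uint8)
            for B in(SH,SK): cv2.fillConvexPoly(m,cv2.convexHull((proj(im,pts(th,dz,B))*16).astype(np.int32)),1,shift=4)
            c+=(m!=reg).sum()
        return c
    res=sorted((cost(th,dz),round(th,2),dz) for th in np.arange(-.1,.4,.02) for dz in(-.01,-.005,0,.005))
    print(res[:6]);c,th,dz=res[0]
    for nm,P in(('centre',[0,0,0]),('far',[.075,.055,-.0015])): print(nm,pts(th,dz,np.array([P])).round(4))
run()
E
python3 tilt.py
```

```text
side 0.82 1612
top 0.94 468
[(np.int64(1927), np.float64(0.1), -0.005), (np.int64(1930), np.float64(0.08), -0.005), (np.int64(1930), np.float64(0.12), 0), (np.int64(1931), np.float64(0.1), 0), (np.int64(1955), np.float64(0.02), -0.01), (np.int64(1955), np.float64(0.06), -0.005)]
centre [[0.5548 0.1464 0.0525]]
far [[0.6421 0.1765 0.0417]]
```

```bash
python3 -m jog '{"translation":[[0.003,0,-0.01],[0.005,0,-0.02],[0.005,0,-0.02],[0.005,0,-0.02],[0.002,0,0],[-0.001,0,0.015],[-0.004,0,0.03],[-0.004,0,0.03]],"yaw":[0,0,0,0,0,0,0,0],"jaw":[1,1,1,1,1,1,1,1]}'
python3 -m jog '{"translation":[[0,0,0],[0,0,0],[0,0,0],[0,0,0],[0,0,0]],"yaw":[0,0,0,0,0],"jaw":[1,1,1,1,1]}' 55
python3 go.py 0.489 0.1242 0.05;python3 tilt.py
```

```text
time: 11.98
position: [0.4908, 0.1251, 0.2465]
tool_rot: [-3.098, -0.52, 0.001]
ft_force: [-3.6, -1.9, 0.9]
grip_width: 0.117
grip_force: 8.0
time: 12.6
position: [0.4912, 0.1248, 0.2468]
tool_rot: [3.098, 0.519, 0.001]
ft_force: [-1.4, -3.2, 2.3]
grip_width: 0.109
grip_force: 54.9
t 12.6 tip [0.4913 0.1247 0.0646] psi 0.3321 F [-1.35 -3.19  2.3 ] w 0.109 gf 54.89463910460472 q [ 0.46  0.25 -0.84  1.96  0.22  1.02 -1.71]
shift frac [-0.011 -0.001  0.073] yaw frac for .331 0.0003
side 0.64 1630
top 0.69 539
[(np.int64(1864), np.float64(0.02), -0.005), (np.int64(1871), np.float64(0.0), -0.005), (np.int64(1872), np.float64(-0.02), -0.005), (np.int64(1879), np.float64(0.04), 0), (np.int64(1879), np.float64(0.06), 0), (np.int64(1883), np.float64(0.08), 0)]
centre [[0.5564 0.1471 0.0519]]
far [[0.6443 0.1774 0.0486]]
```

```bash
python3 -m jog '{"translation":[[0,0,-0.01],[0,0,-0.02],[0,0,-0.03],[0,0,-0.045],[0,0,-0.06],[0,0,-0.075],[0,0,-0.09],[0,0,-0.09]],"yaw":[0,0,0,0,0,0,0,0],"jaw":[1,1,1,1,1,1,1,1]}'
python3 go.py 0.489 0.1242 0.05;python3 tilt.py
python3 -c "
from h import *
im=ctrl.get_image('side');k=im['pixels'][170:300,200:330];cv2.imwrite('pics/lift.png',cv2.resize(k,(580,580),interpolation=cv2.INTER_CUBIC))"
```

```text
time: 13.8
position: [0.4912, 0.125, 0.2651]
tool_rot: [3.098, 0.519, 0.001]
ft_force: [-0.2, -0.4, -1.1]
grip_width: 0.111
grip_force: 54.9
t 13.8 tip [0.4913 0.125  0.0829] psi 0.3322 F [-0.23 -0.35 -1.11] w 0.111 gf 54.916930021718144 q [ 0.47  0.23 -0.84  1.94  0.19  1.06 -1.69]
shift frac [-0.012  0.     0.164] yaw frac for .331 0.0004
side 0.68 1599
top 0.79 374
[(np.int64(2046), np.float64(0.1), 0), (np.int64(2067), np.float64(0.12), 0.005), (np.int64(2073), np.float64(0.14), 0.005), (np.int64(2074), np.float64(0.16), 0.005), (np.int64(2077), np.float64(0.06), 0), (np.int64(2085), np.float64(0.08), 0)]
centre [[0.5543 0.1467 0.0698]]
far [[0.6416 0.1768 0.059 ]]
```

View pics/lift.png

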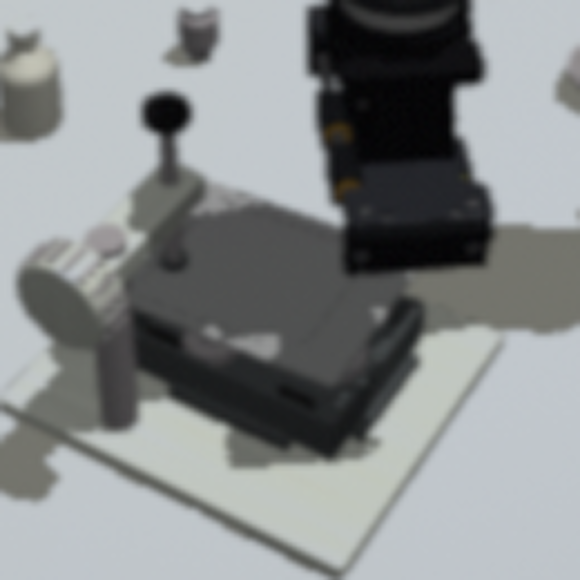

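The cover is free all round and level to about 0.10 rad, the tray is still seated, and there is a gap below the foot. I'll slide it sideways out from under the foot, then rise.

```bash
python3 -m jog '{"translation":[[0,0,-0.02],[-0.03,0.04,-0.025],[-0.07,0.1,-0.025],[-0.12,0.17,-0.025],[-0.18,0.25,-0.025],[-0.24,0.33,-0.025],[-0.295,0.405,-0.03],[-0.295,0.405,-0.03]],"yaw":[0,0,0,0,0,0,0,0],"jaw":[1,1,1,1,1,1,1,1]}'
python3 -m jog '{"translation":[[0,0,-0.06],[0,0,-0.12],[0,0.04,-0.2],[0,0.1,-0.28],[0,0.18,-0.34],[0,0.26,-0.36],[0,0.3,-0.36],[0,0.3,-0.36]],"yaw":[0,0,0,0,0,0,0,0],"jaw":[1,1,1,1,1,1,1,1]}'
python3 go.py 0.468 -0.1955 0.161
```

```text
time: 15.05
position: [0.4613, 0.0273, 0.2708]
tool_rot: [3.098, 0.514, -0.0]
ft_force: [-0.3, 0.2, -0.5]
grip_width: 0.112
grip_force: 54.9
time: 16.05
position: [0.4811, -0.0284, 0.342]
tool_rot: [-3.098, -0.517, 0.002]
ft_force: [-1.0, 0.4, -1.1]
grip_width: 0.108
grip_force: 54.9
t 16.05 tip [ 0.4809 -0.0283  0.1598] psi 0.3308 F [-0.96  0.43 -1.06] w 0.108 gf 54.91723048500717 q [ 0.73  0.04 -0.74  1.92  0.03  1.2  -1.25]
shift frac [-0.333  0.769 -0.007] yaw frac for .331 -0.0001
```

```bash
python3 -m jog '{"translation":[[-0.04,0.1,0],[-0.1,0.23,0],[-0.16,0.36,0],[-0.21,0.49,0],[-0.26,0.6,0],[-0.3,0.69,0],[-0.33,0.75,0],[-0.335,0.77,0]],"yaw":[0,0,0,0,0,0,0,0],"jaw":[1,1,1,1,1,1,1,1]}'
python3 -m jog '{"translation":[[0,0,0],[0,0,0],[0,0,0]],"yaw":[0,0,0],"jaw":[1,1,1]}'
python3 go.py 0.468 -0.1955 0.161;python3 tilt.py
python3 -c "
from h import *
im=ctrl.get_image('side');im2=ctrl.get_image('top')
k=[cv2.resize(im['pixels'][110:310,190:390],(400,400)),cv2.resize(im2['pixels'][130:330,180:380],(400,400))];cv2.imwrite('pics/fin.png',np.hstack(k))
for i in(im,im2):
  r=ctrl.silhouettes('lamp_top',i);print([(d['p'],d['at']) for d in r[:1]])
  r=ctrl.silhouettes('tray',i);print([(d['p'],d['at']) for d in r[:1]])"
```

```text
time: 17.05
position: [0.468, -0.1955, 0.3426]
tool_rot: [-3.098, -0.518, 0.0]
ft_force: [-0.2, 0.0, -0.9]
grip_width: 0.108
grip_force: 54.9
time: 17.42
position: [0.4683, -0.1944, 0.3428]
tool_rot: [3.098, 0.521, 0.0]
ft_force: [-0.7, 0.5, -0.4]
grip_width: 0.116
grip_force: 54.9
t 17.425 tip [ 0.4683 -0.1944  0.1606] psi 0.3333 F [-0.66  0.47 -0.43] w 0.116 gf 54.91701222024858 q [ 0.9   0.09 -0.59  1.86  0.05  1.2  -0.94]
shift frac [-0.003  0.005 -0.002] yaw frac for .331 0.0007
side 0.43 265
top 0.86 1924
[(np.int64(1960), np.float64(0.02), -0.005), (np.int64(1960), np.float64(0.04), -0.005), (np.int64(1962), np.float64(-0.08), -0.01), (np.int64(1967), np.float64(0.06), -0.005), (np.int64(1969), np.float64(-0.04), 0), (np.int64(1969), np.float64(0.0), -0.005)]
centre [[ 0.5334 -0.1719  0.1479]]
far [[ 0.6213 -0.1415  0.1446]]
[(0.95, [290.3, 173.3])]
[(0.6, [259.7, 242.6])]
[(0.58, [206.9, 201.9])]
[(0.85, [232.0, 211.2])]
```

View pics/fin.png

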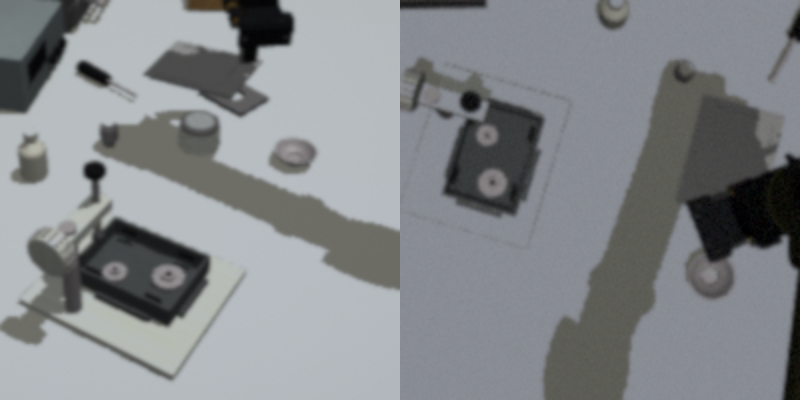

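Tray with both gears, the button (up) and the lamp are all in place. I'll check the tilt from the cover's visible corners in the side view: crop (145,73), (180,42) and (205,92), which are full-image (262.5,146.5), (280,131) and (292.5,156).

Run:
```python
from h import *
s=ctrl.get_state();M=Ro.from_rotvec(s['tool_rot']).as_matrix();g=s['position']+M[:,2]*.164;psi=np.arctan2(M[1,0],M[0,0])
im=ctrl.get_image('side')
for th in(-.1,0,.05,.1,.15,.2,.25):
    Rm=Ro.from_rotvec(th*np.array([-np.sin(psi),np.cos(psi),0])).as_matrix()@Ro.from_euler('z',psi-.633).as_matrix()
    print(th,[(c,proj(im,Rm@(np.array([*c,0])/1e3-[-.056,-.041,.0245])+g)[0].round(1)) for c in((75,55),(75,-55),(-75,55))])
```

```text
-0.1 [((75, 55), array([260.6, 139.1])), ((75, -55), array([277.9, 125.7])), ((-75, 55), array([305.1, 156.4]))]
0 [((75, 55), array([261.1, 143.7])), ((75, -55), array([278.5, 128.4])), ((-75, 55), array([305.8, 157.6]))]
0.05 [((75, 55), array([261.6, 146. ])), ((75, -55), array([278.8, 129.7])), ((-75, 55), array([306.1, 158.2]))]
0.1 [((75, 55), array([262.2, 148.2])), ((75, -55), array([279.3, 130.9])), ((-75, 55), array([306.6, 158.7]))]
0.15 [((75, 55), array([262.9, 150.3])), ((75, -55), array([279.8, 132.2])), ((-75, 55), array([307. , 159.2]))]
0.2 [((75, 55), array([263.7, 152.4])), ((75, -55), array([280.4, 133.4])), ((-75, 55), array([307.5, 159.7]))]
0.25 [((75, 55), array([264.7, 154.4])), ((75, -55), array([281. , 134.5])), ((-75, 55), array([308. , 160.2]))]
```

The corners give a tilt of about 0.08 rad, well within the limit. Handing in.

```bash
python3 -c "
from bench import ctrl
print(ctrl.close_job())"
```

```text
the job is handed in; nothing more can be done
None
```

I handed the job in with the cover held by its tab about 10 cm above the lamp, tilted roughly 0.08 rad. I pressed the gauge until its foot rested on the cover, let it spring back up, then peeled the cover off from the tab corner. The tray and both gears looked in place in the last pictures; the hand-in returned no verdict.

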